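# Stand the slumped board and platter up in the drainer slot

### The job

First lift the scrub brush off the drainer's slot and set it down on its bristles in the middle of the white dish. Then get the chopping board and the ceramic platter, which lie back slumped on their wire prongs, into the slot beside each other: push each one by its overhanging top edge so that its foot slips into the slot, and tip it up until it stands upright and drops fully home (press it down if it hangs up). Leave the dish and everything else standing where it is, and do not let the board or platter fall off the drainer.

Things in the scene. Friction and masses are not known exactly. Their poses are not given: they have to be found in the camera images.
- rack: Aluminium drainer, fixed, 0.21 x 0.27 m. Origin: on the worktop under its middle. x runs across the slot, from the wire prongs towards the slot, y along the slot, z up. Its flat bed is 55 mm above the worktop, from x = 0 to 95 mm; on the prong side of the bed are only the prongs and, below 31 mm, runners and drip tray.
- slot (a point): Middle of the slot's mouth, at bed height (55 mm), 60 mm along x from the drainer's origin; same axes. The straight slot runs along y for 270 mm, 12.5 mm wide, 27 mm deep below the bed, with 45-degree chamfers 6.5 mm deep on both sides (mouth 25.5 mm wide). Both slabs go into it side by side; their lanes lie 64 mm either side of this point.
- rest0: A pair of fixed aluminium wire prongs, one of two pairs, each behind one slab. Origin: on the worktop under the slab's foot at the start, midway between the prongs; axes as the drainer's. The tips are at x = -78 mm, 99 mm high; wires 8 mm thick, 68 mm apart along y, so 60 mm is free between them. A bar joins them only below 38 mm.
- rest1: A pair of fixed aluminium wire prongs, one of two pairs, each behind one slab. Origin: on the worktop under the slab's foot at the start, midway between the prongs; axes as the drainer's. The tips are at x = -78 mm, 99 mm high; wires 8 mm thick, 68 mm apart along y, so 60 mm is free between them. A bar joins them only below 38 mm.
- board: Wooden chopping board, 165 x 110 x 10 mm, 0.2 kg. Origin: centre of its foot (lower edge); z runs up the slab to the top edge, x square to its faces, y along the foot. Start: lies back 30 degrees above level, z up and away from the slot (drainer's -x), underside at x = -5 mm, foot on the bed 17 to 31 mm short of the slot's mouth. Seated: z up, x along the drainer's x, foot 27 mm below the bed.
- platter: White ceramic platter, 140 x 95 x 10 mm, 0.3 kg. Origin: centre of its foot (lower edge); z runs up the slab to the top edge, x square to its faces, y along the foot. Start: lies back 30 degrees above level, z up and away from the slot (drainer's -x), underside at x = -5 mm, foot on the bed 17 to 31 mm short of the slot's mouth. Seated: z up, x along the drainer's x, foot 27 mm below the bed.
- board_top (a point): Middle of the board's top edge, 165 mm from its foot. It overhangs the two wire prongs (88 mm from the foot) freely. Pushed here, the slab slides on bed and prongs (held by friction only, about 0.6) until the foot falls into the slot; then it tips up about its foot and, once upright, drops home, or hangs some 6 mm high by friction until its top edge is pressed down.
- platter_top (a point): Middle of the platter's top edge, 140 mm from its foot. It overhangs the two wire prongs (88 mm from the foot) freely. Pushed here, the slab slides on bed and prongs (held by friction only, about 0.6) until the foot falls into the slot; then it tips up about its foot and, once upright, drops home, or hangs some 6 mm high by friction until its top edge is pressed down.
- brush: Palm scrub brush of green plastic, white bristles, 40 x 84 mm (y the long way), 62 mm high, 0.09 kg, lying on its bristles over the slot's mouth, which it blocks. A round knob 34 mm across, 42 to 62 mm above the origin, stands on a 20 mm stem; the body is 28 mm high. Origin: middle of the underside.
- brush_knob (a point): Middle of the brush's knob, 52 mm above the brush's underside; it can be gripped with any yaw.
- dish: Open white ceramic dish, 110 x 140 mm outside (y the long way, roughly parallel to the drainer's y), walls 6 mm thick and 22 mm high, floor 6 mm thick, loose, 0.5 kg. Origin: middle of the underside.
- pump: Steel soap pump, a bystander, 68 mm across and 185 mm high. Origin: middle of the underside, as for all bystanders.
- tumbler: Empty glass tumbler, a bystander, 68 mm across, 100 mm high.
- mug: Ceramic mug, a bystander, 76 mm across plus a handle, 85 mm high.
- bottle: Clear plastic washing-up bottle, a bystander, 60 mm across, 170 mm high.
Not all that is in view belongs to the job. Leave any pink or turquoise look-alike of the platter alone.

How it is judged:
On the way, in this order (a step that is already met when the one before it is completed fails the run):
1. the brush rests on its bristles in the dish, let go, before either slab is seated (horizontal distance between brush and dish below 0.04 m and z of brush in the frame of dish below 0.012 m and angle between brush's own z axis and vertical below 0.15 rad and contact force between the fingers and brush below 0.1 N), for 0.2 s.
2. one of the two slabs stands fully home in the slot (((x of board in the frame of slot between -0.006 and 0.006 m and z of board in the frame of slot below -0.022 m and angle between board's own z axis and vertical below 0.22 rad and y of board in the frame of slot between -0.11 and 0.11 m) or (x of platter in the frame of slot between -0.006 and 0.006 m and z of platter in the frame of slot below -0.022 m and angle between platter's own z axis and vertical below 0.22 rad and y of platter in the frame of slot between -0.11 and 0.11 m))), for 0.2 s.
At the end, for the whole second after the job is handed in: Board and platter both in the slot: foot 22 mm or more below the bed, within 6 mm of the slot's middle plane and 110 mm of its middle, within 0.22 rad of upright; brush on its bristles in the dish (underside below 12 mm, tilt below 0.15 rad, within 40 mm of the middle); all let go, at rest (all of step 1 and x of board in the frame of slot between -0.006 and 0.006 m and z of each of board, platter in the frame of slot below -0.022 m and angle between each of board, platter's own z axis and vertical below 0.22 rad and y of board in the frame of slot between -0.11 and 0.11 m and x of platter in the frame of slot between -0.006 and 0.006 m and y of platter in the frame of slot between -0.11 and 0.11 m and linear speed of each of board, platter, brush below 0.02 m/s and angular speed of each of board, platter below 0.2 rad/s); the robot touches nothing.
It fails at once if a bystander (pump, tumbler, mug or bottle) is pushed more than 30 mm (distance of any of pump, tumbler, mug, bottle from where it was at the start of the episode above 0.03 m).
It fails at once if a bystander is tipped (angle between any of pump, tumbler, mug, bottle's own z axis and vertical above 0.4 rad).
It fails at once if the dish is pushed more than 40 mm (distance of dish from where it was at the start of the episode above 0.04 m).
It fails at once if the board or platter falls off the drainer (height (world z) of any of board_top, platter_top below 0.06 m).
It also fails if it takes over 70 s, if anything falls off the work surface, if the arm or the gripper's body presses on something with over 40 N, if the wrist force passes 120 N, or if a joint passes its speed limit or range.

### The arm

A 6-joint arm with a two-finger parallel gripper is mounted at the origin on the work surface. World frame = base frame: x ahead of the robot, y to its left, z up, the work surface at z = 0. Lengths are in m, angles in rad, forces in N, time in s.
With the tool pointing down it reaches from about 0.25 to 0.725 m from the base axis. Payload 4 kg.
Tool frame: the origin (TCP) lies at the very end of the fingers, on their centre line; the grasp point (between the pads) lies 19 mm behind it; z points along the fingers, y is the line along which they close (so a half turn about z gives the same grasp; the last joint's range is limited). The gripper opens to 85 mm and grips with 20 to 120 N. Pads are 22 mm wide; open, the fingers measure 114 mm over their backs; the gripper's body (76 mm by 85 mm) begins 54 mm behind the grasp point. The pads swing forward as they close: fully open they stand 13 mm farther back than shut.
Start: joints at [-1.267, 0.241, 0.005, 1.335, 0, 1.571], TCP at [0.15, -0.477, 0.231] pointing down, gripper open.
Joint ranges: [-2.72, 2.72], [-1.05, 1.87], [-1.09, 1.28], [-1.99, 2.15], [-1.42, 1.44], [-3.14, 3.14]. Speed limits (rad/s): [2.79, 2.79, 3.14, 3.14, 3.14, 3.14].

### API

Orientations are given as a unit quaternion [x, y, z, w].
In Python, from cell import state, snapshot, camera_params, finish_job, silhouettes, spot_point gives the robot as it stands.
- The arm moves only by the tool servo_tool, never from a script. Its argument "plan" is a list of rows, each a list of 2 entries, a list of its own where there are three numbers: the shift along the tool's x, y, z scaled (see below), then the turn, a rotation vector about the tool's x, y, z scaled (see below). A call has 1 to 8 rows; each row is the pose to reach, as a shift and turn from the pose commanded when the call began, along the tool's axes at that moment; what a row does not reach only later rows make up. The controller multiplies each number of a shift by 0.4 m and each number of a turn by 90 degrees. A row lasts 1/10 s, in which the tool goes at most 50 mm and 8.59 degrees, less where a joint would pass 70% of its speed; a pose out of reach is approached as far as the arm can. A call with a number of a shift or a turn outside -1 to 1 is refused whole. A call with a gripper value outside its range is refused whole. "grip" is the finger opening in mm, from 0 to 85.4, set as the call begins (left out, the last holds). The fingers move at their own pace and stop on an object; "squeeze" is the grip in N (left out, the last holds). Time passes only in rows, so rows that repeat a pose let the fingers close. It gives the time, the measured TCP pose, the force, the opening and the grip force at its end, in the units of the state.
- state(): the state, without advancing time (a new reading comes with each control period).
- snapshot(name): name is "scene" or "top" or "wrist"; returns the picture (480x640x3 uint8, blue, green, red); there is no depth.
- camera_params(name): a dict with "intrinsics" (3x3 intrinsics, pixels), "R" (3x3) and "t" (3): a world point X has camera coordinates R X + t. Camera axes: x right, y down, z forward; pixel columns grow to the right and rows downward; lengths in m; the calibration is good to about 2 mm. A picture is of the moment at which its call begins: read the wrist's pose just before it. camera_params takes no time and is no camera call; for the wrist camera it gives the pose at the moment of the call.
- finish_job(): hands the job in; it is judged then, once.
Trained networks look in the newest picture that a camera, given by its name, has taken for a name from the list of things; names that differ only in an ending like _2 or _b are one class to them, and where a whole thing is asked for, a point or a joint stands for the part that bears it (a point fixed in the world has none). Each returns a list of dicts, best first, with "score" (0 to 1); they miss things now and then, are a little off and sometimes report something else, mostly with a low value. They report only what shows in the picture. A call takes as long as a camera call. They do not tell look-alikes from the thing itself.
- silhouettes(camera, target): "pixels" (480x640 bool, what is visible of it) and "bbox" ([left, top, right, bottom] in pixels, round what is visible of it).
- spot_point(camera, target): "xy" ([column, row] in pixels: a listed point, or the origin of a listed thing).
The state is a dict: "t": time; "q": joint angles; "qd": joint speeds; "effort": joint torques, N m; "tool_pos": TCP position; "orientation": TCP orientation; "ft_force": force on the tool from outside, world axes, zero at the start; "moment": the same for the moment, N m; "width": finger opening in m; "finger_force": force on a finger pad.
Only numpy, scipy, OpenCV 4.12 (cv2) and the standard library are available. Lean on these libraries where they do the work, as an engineer would, in place of code of your own. Each camera call takes 0.05 s, during which the arm holds its last target. There are 200 camera calls.

## Working session

There is one attempt and no reset: what is moved stays moved. The work goes in short steps, Python scripts to look and compute and a tool call to move; the robot and the scene stay as the last step left them, time stands still between calls to the robot, and variables do not carry over. Pictures are saved under pics/ and viewed, at most 12 in all, crops included, and the job is handed in when it is done.

Besides the shell and the picture viewer there is one more tool, called after "Call:" as name(argument=value, ...) on one line, values as JSON. servo_tool: Moves the arm, as the interface text tells. Shifts and turns lie within -1 to 1; 1 stands for 0.4 m of shift or 90 degrees of turn. Its arguments: {"type":"object","properties":{"plan":{"type":"array"},"grip":{"type":"number"},"squeeze":{"type":"number"}},"required":["plan"]}

```bash
mkdir -p pics; ls
cat > h.py <<'E'
import numpy as np, cv2
from cell import *
from scipy.spatial.transform import Rotation as Rn
def ray(cam,px,z,p=None):
    p=p or camera_params(cam);K=np.array(p["intrinsics"]);R=np.array(p["R"]);t=np.array(p["t"])
    d=R.T@np.linalg.inv(K)@np.array([px[0],px[1],1.]);o=-R.T@t
    return o+d*(z-o[2])/d[2]
def proj(cam,X,p=None):
    p=p or camera_params(cam);c=np.array(p["R"])@np.array(X)+np.array(p["t"]);u=np.array(p["intrinsics"])@c;return u[:2]/u[2]
E
python3 - <<'E'
from h import *
s=state();print({k:np.round(v,3) for k,v in s.items()})
im={c:snapshot(c) for c in("scene","top")}
for c in im: cv2.imwrite(f"pics/{c}0.png",im[c])
for c in("scene","top"):
    p=camera_params(c);print(c,np.round(-np.array(p["R"]).T@p["t"],3))
    for n in("rack","slot","rest0","rest1","board","platter","board_top","platter_top","brush","brush_knob","dish","pump","tumbler","mug","bottle"):
        r=spot_point(c,n); print(n,[(np.round(a["xy"]).tolist(),round(float(a["score"]),2)) for a in r[:4]])
E
```

```text
pics
{'t': np.float64(0.0), 'q': array([-1.267,  0.241,  0.004,  1.335, -0.   ,  1.571]), 'qd': array([-0.   , -0.002,  0.001,  0.   , -0.002, -0.   ]), 'effort': array([-1.0000e-03, -3.7232e+01,  2.5241e+01,  1.7000e-02,  0.0000e+00,
       -0.0000e+00]), 'tool_pos': array([ 0.149, -0.476,  0.23 ]), 'orientation': array([ 0.988,  0.151, -0.   , -0.001]), 'ft_force': array([-0.023, -0.391, -0.587]), 'moment': array([ 0.061, -0.005,  0.023]), 'finger_force': np.float64(0.0), 'width': np.float64(0.085)}
scene [ 0.917 -0.297  0.819]
rack [([299.0, 293.0], 0.64)]
slot [([315.0, 252.0], 0.75)]
rest0 [([336.0, 287.0], 0.46), ([298.0, 228.0], 0.25)]
rest1 [([336.0, 287.0], 0.46), ([298.0, 228.0], 0.25)]
board [([338.0, 288.0], 0.89)]
platter [([243.0, 194.0], 0.74), ([138.0, 309.0], 0.74), ([281.0, 244.0], 0.72)]
board_top [([282.0, 330.0], 0.86), ([345.0, 213.0], 0.31)]
platter_top [([279.0, 148.0], 0.93), ([233.0, 273.0], 0.84), ([63.0, 301.0], 0.82)]
brush [([293.0, 241.0], 0.61)]
brush_knob [([299.0, 226.0], 0.91)]
dish [([344.0, 214.0], 0.95)]
pump [([366.0, 372.0], 0.92)]
tumbler [([343.0, 213.0], 0.74), ([422.0, 262.0], 0.63), ([278.0, 329.0], 0.42)]
mug [([179.0, 375.0], 0.87)]
bottle [([299.0, 436.0], 0.7), ([234.0, 273.0], 0.55)]
top [0.416 0.015 1.166]
rack [([336.0, 237.0], 0.65)]
slot []
rest0 []
rest1 []
board [([304.0, 262.0], 0.59), ([314.0, 200.0], 0.55)]
platter [([451.0, 336.0], 0.98), ([288.0, 361.0], 0.81), ([318.0, 271.0], 0.78), ([340.0, 145.0], 0.15)]
board_top [([398.0, 181.0], 0.91)]
platter_top [([216.0, 388.0], 0.95), ([392.0, 257.0], 0.78), ([503.0, 396.0], 0.6)]
brush [([303.0, 264.0], 0.55), ([423.0, 148.0], 0.45)]
brush_knob [([304.0, 260.0], 0.78)]
dish [([234.0, 268.0], 0.96), ([423.0, 147.0], 0.49)]
pump [([343.0, 146.0], 0.55)]
tumbler [([227.0, 174.0], 0.96), ([331.0, 238.0], 0.35)]
mug [([465.0, 259.0], 0.83)]
bottle [([424.0, 150.0], 0.78)]
```

View pics/scene0.png

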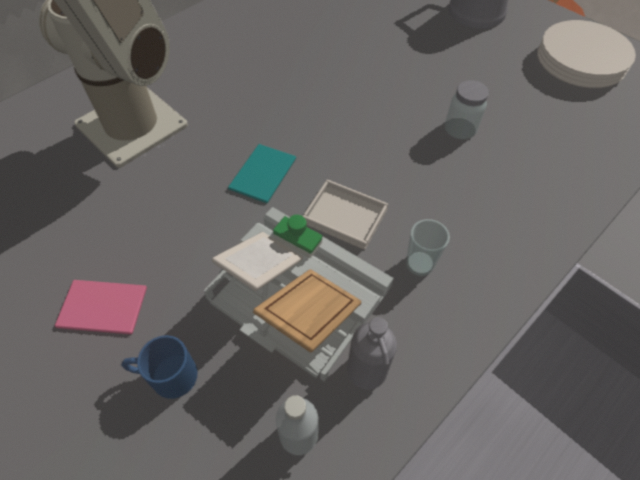

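Run:
```python
import cv2
im=cv2.imread("pics/top0.png")[110:420,180:540]
cv2.imwrite("pics/topc.png",cv2.resize(im,None,fx=2.2,fy=1.93*1.0 and 1.9,interpolation=cv2.INTER_CUBIC))
```

```text
(no output)
```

View pics/top0.png

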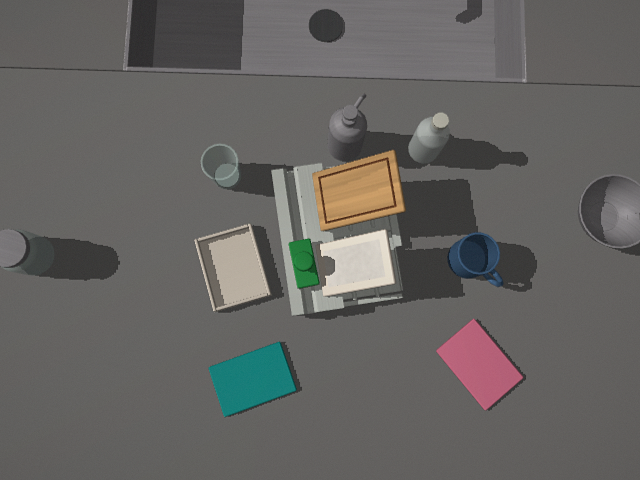

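The pictures show the board (top view ~358,190), the white platter (357,263), the green brush over the slot (303,262) and the dish (234,267). The slot side of the drainer faces left (+y). The platter candidates are white (357,263), turquoise (252,379) and pink (479,364). Only the white one lies on prongs in the drainer, so I take that one. Next I fit the poses and confirm them in a crop.

```bash
cat > fit.py <<'E'
from h import *
from scipy.optimize import minimize
P={c:camera_params(c) for c in("scene","top")}
def box(x0,x1,y0,y1,z0,z1): return np.array([[x,y,z] for x in(x0,x1) for y in(y0,y1) for z in(z0,z1)])
def world(v,pose,z=0,tilt=0):
    R=Rn.from_euler("z",pose[2])*Rn.from_euler("y",tilt)
    return R.apply(v)+[pose[0],pose[1],z]
def hullmask(X,c):
    p=np.array([proj(c,x,P[c]) for x in X]);h=cv2.convexHull(np.round(p*16).astype(np.int32).reshape(-1,1,2))
    m=np.zeros((480,640),np.uint8);cv2.fillConvexPoly(m,h,1,shift=4);return m>0
def fit(v,masks,p0,z=0,tilt=0):
    def f(p):
        e=0
        for c,m in masks.items():
            h=hullmask(world(v,p,z,tilt),c);e-=(h&m).sum()/(h|m).sum()
        return e
    s=np.array(p0);r=minimize(f,s,method="Nelder-Mead",options=dict(initial_simplex=[s,s+[.02,0,0],s+[0,.02,0],s+[0,0,.15]],xatol=1e-4,fatol=1e-4))
    return r.x,-r.fun/len(masks)
E
cat > m1.py <<'E'
from fit import *
for c in("scene","top"): snapshot(c)
def pick(c,n,near):
    best=None
    for r in silhouettes(c,n):
        b=r["bbox"];d=np.hypot((b[0]+b[2])/2-near[0],(b[1]+b[3])/2-near[1])
        if d<40 and (best is None or r["score"]>best["score"]): best=r
    return None if best is None else np.array(best["pixels"])
M={}
for n,a,b in(("board",(309,308),(358,190)),("platter",(257,258),(357,263)),("dish",(344,214),(234,267)),("brush",(298,234),(303,262)),("pump",(370,350),(345,140)),("bottle",(298,425),(430,140)),("mug",(165,365),(475,257)),("tumbler",(427,248),(221,168))):
    M[n]={c:m for c,m in(("scene",pick("scene",n,a)),("top",pick("top",n,b))) if m is not None}
    print(n,{c:int(m.sum()) for c,m in M[n].items()})
th=-np.radians(60)
V=dict(board=(box(-.005,.005,-.055,.055,0,.165),.0575,th),platter=(box(-.005,.005,-.0475,.0475,0,.14),.0575,th),
 dish=(box(-.055,.055,-.07,.07,0,.022),0,0),brush=(box(-.02,.02,-.042,.042,0,.028),.055,0))
for n,w,hh in(("pump",.034,.15),("bottle",.03,.14),("mug",.038,.085),("tumbler",.034,.1)):
    V[n]=(np.array([[w*np.cos(a),w*np.sin(a),z] for a in np.arange(0,6.28,.3) for z in(0,hh)]),0,0)
px=dict(board=(310,200),platter=(318,271),dish=(234,268),brush=(303,264),pump=(345,150),bottle=(424,155),mug=(465,259),tumbler=(227,174))
out={}
for n,(v,z,t) in V.items():
    g=ray("top",px[n],z,P["top"])
    for ms in [M[n]]+[{c:m} for c,m in M[n].items()]:
        r,q=fit(v,ms,[g[0],g[1],np.pi/2+.1],z,t); print(n,list(ms),np.round(r,4),round(q,3))
        if len(ms)==len(M[n]): out.setdefault(n,r.tolist())
import json;json.dump(out,open("poses.json","w"))
E
python3 m1.py
python3 - <<'E'
import cv2
im=cv2.imread("pics/top0.png")[140:330,260:460]
im=cv2.convertScaleAbs(im,alpha=1.4,beta=10)
cv2.imwrite("pics/crop1.png",cv2.resize(im,None,fx=3.1,fy=3.1,interpolation=cv2.INTER_CUBIC))
E
```

```text
board {'scene': 4787, 'top': 5364}
platter {'scene': 2804, 'top': 4127}
dish {'scene': 3475, 'top': 4525}
brush {'scene': 1225, 'top': 1080}
pump {'scene': 2624, 'top': 1811}
bottle {'scene': 1982, 'top': 1433}
mug {'scene': 2997, 'top': 2102}
tumbler {'scene': 1826, 'top': 1427}
board ['scene', 'top'] [0.6508 0.0103 1.7549] 0.956
board ['scene'] [0.6515 0.011  1.7529] 0.959
board ['top'] [0.6537 0.0111 1.7161] 0.961
platter ['scene', 'top'] [0.5249 0.0025 1.7507] 0.939
platter ['scene'] [5.213e-01 1.700e-03 1.785e+00] 0.924
platter ['top'] [0.5258 0.0023 1.7401] 0.973
dish ['scene', 'top'] [0.5326 0.1649 1.8727] 0.954
dish ['scene'] [0.5323 0.1649 1.8655] 0.947
dish ['top'] [0.533  0.1652 1.8774] 0.966
brush ['scene', 'top'] [0.5369 0.0321 1.8153] 0.88
brush ['scene'] [0.5335 0.0313 1.7619] 0.847
brush ['top'] [0.538  0.032  1.8113] 0.926
pump ['scene', 'top'] [ 0.7799 -0.0403  1.7641] 0.83
pump ['scene'] [ 0.7818 -0.0471  1.7674] 0.838
pump ['top'] [ 0.7802 -0.0413  1.7324] 0.825
bottle ['scene', 'top'] [ 0.7761 -0.1947  1.6842] 0.807
bottle ['scene'] [ 0.7813 -0.1985  1.6683] 0.803
bottle ['top'] [ 0.7731 -0.1929  1.7334] 0.818
mug ['scene', 'top'] [ 0.5613 -0.279   1.8048] 0.893
mug ['scene'] [ 0.5613 -0.2792  1.796 ] 0.911
mug ['top'] [ 0.5614 -0.2792  1.7426] 0.877
tumbler ['scene', 'top'] [0.711  0.1863 1.6898] 0.853
tumbler ['scene'] [0.707  0.1905 1.6676] 0.855
tumbler ['top'] [0.7138 0.1877 1.7501] 0.855
```

View pics/crop1.png

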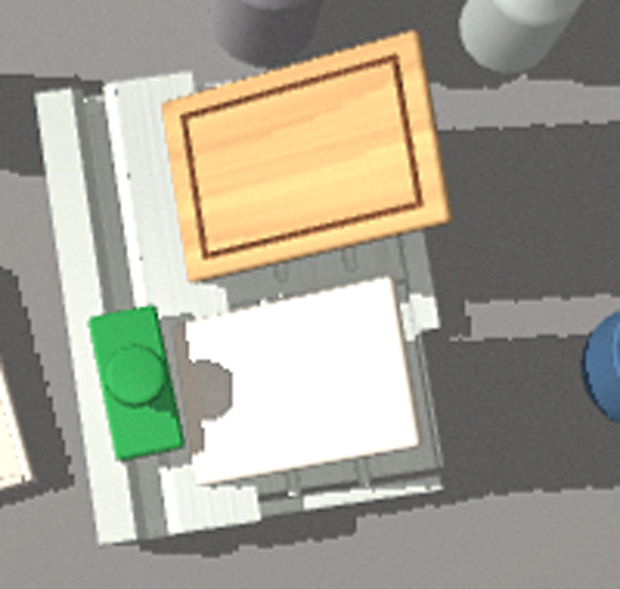

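The crop confirms the white platter lies in the drainer next to the board. The brush is over the slot, and the slot is the dark strip from crop (92,90) to (148,537). Next I compute the drainer frame from its bed edges.

```bash
cat > rack.py <<'E'
from fit import *
pts={(0.095,.135):(37,93),(0.095,-.135):(100,545),(0.0,.135):(190,73),(0.0,-.135):(258,518),(.07275,.135):(78,90),(.04725,.135):(105,84),(.07275,-.135):(133,541),(.04725,-.135):(164,535)}
L=np.array(list(pts));W=np.array([ray("top",(260+(a+.5)/3.1-.5,140+(b+.5)/3.1-.5),.055,P["top"])[:2] for a,b in pts.values()])
# rack y -> world ( right-handed; rack x ~ +y world, rack y ~ -x world)
E
python3 - <<'E'
from rack import *
for sgn in(1,-1):
    l=L*[1,-sgn] if sgn==1 else L
    # rack x~world +y => rack y~world -x ; image top (world +x) is rack y<0
    c=l-l.mean(0);w=W-W.mean(0);U,S,Vt=np.linalg.svd(c.T@w);R=(U@np.diag([1,np.linalg.det(U@Vt)])@Vt).T
    t=W.mean(0)-R@l.mean(0);res=W-(l@R.T+t)
    print(sgn,"yaw",np.arctan2(R[1,0],R[0,0]),"t",t,"res mm",np.round(res*1e3,1).tolist())
    if sgn==1: np.save("rack.npy",[*t,np.arctan2(R[1,0],R[0,0])])
    import json
    for n,p in json.load(open("poses.json")).items(): print(n,np.round((np.array(p[:2])-t)@R*1e3,1),round(p[2]-np.arctan2(R[1,0],R[0,0]),3))
snapshot("scene");snapshot("top")
for c in("scene","top"):
    for n in("brush_knob",):
        for r in spot_point(c,n)[:1]: print(c,n,ray(c,r["xy"],.107,P[c]))
for n in("board_top","platter_top"):
    for z,c in((.0575+.165*.5,"top"),(.0575+.07,"top")):
        for r in spot_point(c,n): print(n,z,ray(c,r["xy"],z,P[c]))
E
```

```text
1 yaw 1.734075760579231 t [ 0.59307378 -0.01814513] res mm [[0.4, -2.0], [0.2, -3.9], [-0.2, 0.8], [2.4, -0.9], [-0.7, -4.4], [-0.7, 4.8], [-0.6, -0.9], [-0.9, 6.5]]
board [ 18.7 -61.5] 0.021
platter [31.5 63.9] 0.017
dish [190.4  29.9] 0.139
brush [58.7 47.2] 0.081
pump [ -52.2 -180.7] 0.03
bottle [-203.9 -151.9] -0.05
mug [-252.2   73.7] 0.071
tumbler [ 182.6 -149.5] -0.044
-1 yaw -1.4101113220549417 t [0.57573675 0.08794755] res mm [[-13.0, 79.8], [-13.0, 77.1], [17.1, -105.0], [19.8, -107.3], [-6.9, 33.4], [1.4, -7.7], [-6.7, 36.3], [1.2, -6.7]]
board [88.7 61.6] 3.165
platter [ 76.2 -63.9] 3.161
dish [-82.8 -30.3] 3.283
brush [ 48.9 -47.2] 3.225
pump [159.2 181. ] 3.174
bottle [311.1 152.6] 3.094
mug [359.9 -73. ] 3.215
tumbler [-75.5 149.2] 3.1
scene brush_knob [0.53912466 0.03042385 0.107     ]
top brush_knob [0.53917489 0.03143635 0.107     ]
board_top 0.14 [ 0.67827947 -0.12739427  0.14      ]
board_top 0.1275 [ 0.68147529 -0.1291289   0.1275    ]
platter_top 0.14 [0.32166824 0.1657098  0.14      ]
platter_top 0.14 [ 0.31662697 -0.29594349  0.14      ]
platter_top 0.14 [ 0.54526948 -0.11400657  0.14      ]
platter_top 0.14 [0.51981215 0.0078068  0.14      ]
platter_top 0.1275 [0.32052006 0.16754557 0.1275    ]
platter_top 0.1275 [ 0.31541739 -0.29973127  0.1275    ]
platter_top 0.1275 [ 0.54684507 -0.11557811  0.1275    ]
platter_top 0.1275 [0.52107763 0.00771911 0.1275    ]
```

```bash
cat >> h.py <<'E'
def rk(x,y,z):  # rack mm -> world m
    t=np.load("rack.npy");c,s=np.cos(1.742),np.sin(1.742);x,y=x/1e3,y/1e3
    return np.array([t[0]+c*x-s*y,t[1]+s*x+c*y,z/1e3])
def torack(p):
    t=np.load("rack.npy");c,s=np.cos(1.742),np.sin(1.742);d=np.array(p[:2])-t[:2]
    return np.round([(c*d[0]+s*d[1])*1e3,(-s*d[0]+c*d[1])*1e3,p[2]*1e3],1)
def go(p,psi=1.742,s=None):
    s=s or state();R=Rn.from_quat(s["orientation"]);T=Rn.from_euler("z",psi)*Rn.from_euler("x",np.pi)
    print("at rack",torack(s["tool_pos"]),"shift",np.round(R.inv().apply(np.array(p)-s["tool_pos"])/.4,4),"turn",np.round((R.inv()*T).as_rotvec()/(np.pi/2),4))
E
python3 - <<'E'
from h import *
go([.345,-.22,.23],1.4); go([.539,.031,.15])
E
```

```text
at rack [-376.7  515.2  231.3] shift [ 0.6585 -0.4672  0.0033] turn [ 0.     -0.     -0.6979]
at rack [-376.7  515.2  231.3] shift [ 1.309  -0.9209  0.2033] turn [ 0.      0.     -0.9156]
```

Call:
servo_tool(plan=[[[0.1,-0.07,0],[0,0,-0.09]],[[0.2,-0.14,0],[0,0,-0.18]],[[0.3,-0.21,0],[0,0,-0.27]],[[0.4,-0.28,0],[0,0,-0.36]],[[0.5,-0.35,0],[0,0,-0.45]],[[0.6,-0.42,0],[0,0,-0.54]],[[0.7,-0.49,0],[0,0,-0.62]],[[0.8,-0.56,0],[0,0,-0.7]]], grip=64)

```text
t: 3.7
tool_pos: [0.3889, -0.1659, 0.2317]
orientation: [0.762, 0.647, 0.0, 0.001]
ft_force: [1.2, -0.7, 0.0]
width: 0.0641
finger_force: 0.0
```

Run:
```python
from h import *
s=state();print(s["t"],s["q"].round(3));go([.539,.031,.14])
```

```text
3.7 [-0.403  0.087 -0.18   1.303 -0.     1.33 ]
at rack [-110.8  226.4  231.7] shift [0.5466 0.2906 0.2292] turn [ 0.0006  0.0004 -0.2123]
```

Call:
servo_tool(plan=[[[0.1,0.05,0],[0,0,-0.08]],[[0.2,0.1,0],[0,0,-0.16]],[[0.3,0.16,0],[0,0,-0.212]],[[0.4,0.212,0.05],[0,0,-0.212]],[[0.5,0.265,0.1],[0,0,-0.212]],[[0.546,0.29,0.17],[0,0,-0.212]],[[0.546,0.29,0.2],[0,0,-0.212]],[[0.546,0.29,0.2],[0,0,-0.212]]])

```text
t: 4.5
tool_pos: [0.5367, 0.0284, 0.1489]
orientation: [0.646, 0.763, -0.002, -0.002]
ft_force: [-0.4, 0.3, -0.4]
width: 0.064
finger_force: 0.0
```

Run:
```python
from h import *
p=camera_params("wrist");cv2.imwrite("pics/w1.png",snapshot("wrist"))
for r in spot_point("wrist","brush_knob")[:2]: print(r["score"],r["xy"],ray("wrist",r["xy"],.107,p))
for r in spot_point("wrist","slot")[:2]: print(r["score"],r["xy"],ray("wrist",r["xy"],.055,p))
go([.539,.031,.09])
```

```text
0.93 [319.3, 268.2] [0.53766381 0.03252182 0.107     ]
0.96 [387.0, 239.7] [0.58352412 0.0413552  0.055     ]
at rack [ 54.1  45.7 152.6] shift [0.009  0.0017 0.1564] turn [ 0.0009  0.0003 -0.0046]
```

View pics/w1.png

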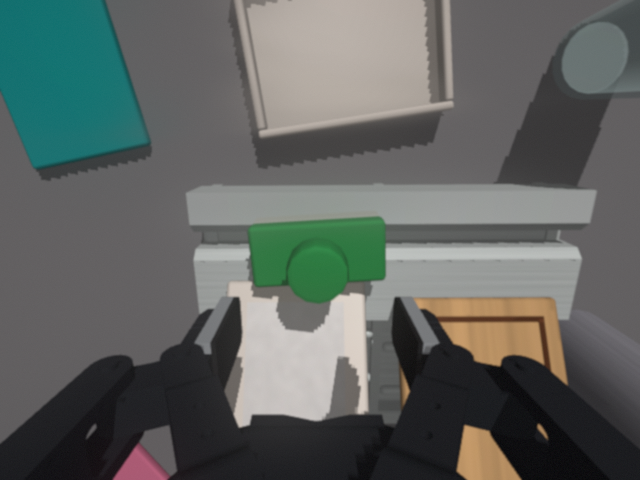

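The wrist view shows the knob at (318,268), ready to grasp between the fingers. The slot point (387,240) agrees with my drainer frame to within 1 mm. Next: descend and grip.

Call:
servo_tool(plan=[[[0.01,0.001,0.05],[0,0,-0.004]],[[0.01,0.001,0.1],[0,0,-0.004]],[[0.01,0.001,0.156],[0,0,-0.004]],[[0.01,0.001,0.156],[0,0,-0.004]],[[0.01,0.001,0.156],[0,0,-0.004]]])

```text
t: 5.15
tool_pos: [0.5388, 0.0316, 0.0904]
orientation: [0.644, 0.765, 0.0, 0.001]
ft_force: [0.8, 0.5, 0.5]
width: 0.0642
finger_force: 0.0
```

Call:
servo_tool(plan=[[[0,0,0],[0,0,0]],[[0,0,0],[0,0,0]],[[0,0,0],[0,0,0]],[[0,0,0],[0,0,0]],[[0,0,0],[0,0,0]],[[0,0,0],[0,0,0]],[[0,0,0],[0,0,0]],[[0,0,0],[0,0,0]]], grip=20, squeeze=30)

```text
t: 5.95
tool_pos: [0.5395, 0.0322, 0.0907]
orientation: [0.644, 0.765, 0.001, 0.001]
ft_force: [-1.6, -0.8, 7.1]
width: 0.0329
finger_force: 29.7
```

Run:
```python
from h import *
s=state();print(s["tool_pos"],s["width"],s["finger_force"])
d=[.5326,.1649]
go([d[0],d[1],.17])
```

```text
[0.5394764  0.03217404 0.09071811] 0.03290382065994649 29.72078651189804
at rack [58.7 44.2 90.7] shift [ 0.3297  0.0403 -0.1984] turn [0.0018 0.0006 0.0003]
```

Call:
servo_tool(plan=[[[0,0,-0.06],[0,0,0]],[[0,0,-0.12],[0,0,0]],[[0.08,0.01,-0.12],[0,0,0]],[[0.16,0.02,-0.12],[0,0,0]],[[0.24,0.03,-0.12],[0,0,0]],[[0.32,0.04,-0.12],[0,0,0]],[[0.329,0.04,-0.1],[0,0,0]],[[0.329,0.04,-0.05],[0,0,0]]])

```text
t: 6.75
tool_pos: [0.5331, 0.1666, 0.1103]
orientation: [0.643, 0.766, 0.002, 0.001]
ft_force: [0.9, -0.5, -1.1]
width: 0.0326
finger_force: 30.3
```

Run:
```python
from h import *
s=state();print(s["tool_pos"],s["width"],s["finger_force"],s["ft_force"])
go([.533,.165,.0425])
p=camera_params("wrist");cv2.imwrite("pics/w2.png",snapshot("wrist"))
snapshot("top")
for c,q in(("wrist",p),("top",None)):
    for r in spot_point(c,"dish")[:1]: print(c,r["score"],ray(c,r["xy"],0,q))
```

```text
[0.53312271 0.16658605 0.11034187] 0.03256125505719147 30.26155114173889 [ 0.93255119 -0.52842398 -1.10041524]
at rack [192.2  27.6 110.3] shift [-0.0039 -0.0018  0.1696] turn [ 0.003  -0.0003  0.0021]
wrist 0.97 [0.53372614 0.16621602 0.        ]
top 0.71 [0.53480785 0.16261724 0.        ]
```

Call:
servo_tool(plan=[[[0,0,0.06],[0,0,0]],[[0,0,0.11],[0,0,0]],[[0,0,0.15],[0,0,0]],[[0,0,0.163],[0,0,0]],[[0,0,0.168],[0,0,0]],[[0,0,0.17],[0,0,0]],[[0,0,0.17],[0,0,0]]])

```text
t: 7.65
tool_pos: [0.5326, 0.1649, 0.042]
orientation: [0.644, 0.765, 0.001, 0.001]
ft_force: [-0.6, -0.1, -0.7]
width: 0.033
finger_force: 30.3
```

Call:
servo_tool(plan=[[[0,0,0],[0,0,0]],[[0,0,0],[0,0,0]],[[0,0,0],[0,0,0]],[[0,0,0],[0,0,0]],[[0,0,-0.06],[0,0,0]],[[0,0,-0.15],[0,0,0]],[[0,0,-0.27],[0,0,0]],[[0,0,-0.39],[0,0,0]]], grip=64)

```text
t: 8.45
tool_pos: [0.531, 0.1646, 0.1981]
orientation: [0.644, 0.765, -0.001, -0.0]
ft_force: [0.5, 0.1, 0.2]
width: 0.0641
finger_force: 0.0
```

Run:
```python
from h import *
s=state();print(s["t"],s["tool_pos"],s["width"])
snapshot("top");snapshot("scene");p=camera_params("wrist");cv2.imwrite("pics/w3.png",snapshot("wrist"))
for c,q in(("wrist",p),("top",None),("scene",None)):
    for n,z in(("dish",0),("brush_knob",.058),("platter_top",.1275),("board_top",.14)):
        for r in spot_point(c,n)[:3]: print(c,n,round(r["score"],2),ray(c,r["xy"],z,q).round(4))
go(rk(-160,64,195))
print(rk(-130,64,0),rk(-150,-64,0))
```

```text
8.45 [0.53101427 0.16463157 0.19808276] 0.06409369427911825
wrist brush_knob 0.85 [0.5321 0.1638 0.058 ]
wrist platter_top 0.96 [0.3823 0.2048 0.1275]
top dish 0.71 [0.5296 0.1665 0.    ]
top dish 0.71 [ 0.5643 -0.2777  0.    ]
top brush_knob 0.82 [0.5372 0.1637 0.058 ]
top platter_top 0.69 [ 0.319  -0.3036  0.1275]
top platter_top 0.55 [ 0.5433 -0.1161  0.1275]
top board_top 0.95 [ 0.6749 -0.1269  0.14  ]
scene dish 0.97 [0.5302 0.1645 0.    ]
scene brush_knob 0.71 [0.535 0.169 0.058]
scene platter_top 0.93 [ 0.4029 -0.3319  0.1275]
scene platter_top 0.82 [ 0.5485 -0.124   0.1275]
scene platter_top 0.72 [0.3948 0.1152 0.1275]
scene board_top 0.57 [ 0.6736 -0.1331  0.14  ]
scene board_top 0.39 [ 6.171e-01 -2.000e-04  1.400e-01]
at rack [190.7  29.5 196.5] shift [-0.8767 -0.0868  0.0038] turn [-0.0006  0.0001  0.0004]
[ 0.55215734 -0.15714817  0.        ] [ 0.6816934  -0.15504861  0.        ]
```

Brush placed. Next is the platter: I go behind its top edge with the fingers shut.

Call:
servo_tool(plan=[[[-0.11,-0.011,0],[0,0,0]],[[-0.22,-0.022,0],[0,0,0]],[[-0.33,-0.033,0],[0,0,0]],[[-0.44,-0.044,0],[0,0,0]],[[-0.55,-0.055,0],[0,0,0]],[[-0.66,-0.066,0],[0,0,0]],[[-0.77,-0.077,0],[0,0,0]],[[-0.83,-0.087,0],[0,0,0]]], grip=0)

```text
t: 10.0
tool_pos: [0.5541, -0.1717, 0.1968]
orientation: [0.645, 0.764, -0.0, 0.0]
ft_force: [-1.0, 0.5, -0.8]
width: -0.0001
finger_force: 0.0
```

Call:
servo_tool(plan=[[[0,0,0.08],[0,0,0]],[[0,0,0.16],[0,0,0]],[[0,0,0.23],[0,0,0]],[[0,0,0.253],[0,0,0]],[[0,0,0.253],[0,0,0]]])

```text
t: 10.5
tool_pos: [0.553, -0.1679, 0.0942]
orientation: [0.644, 0.765, -0.001, -0.002]
ft_force: [-0.5, -0.3, 0.4]
width: 0.0003
finger_force: 0.0
```

Run:
```python
from h import *
s=state();print(s["t"],s["tool_pos"],s["width"],s["ft_force"].round(1))
go(rk(-110,64,95))
```

```text
10.5 [ 0.55303461 -0.16792043  0.09424825] 0.0002868871023180401 [-0.5 -0.3  0.4]
at rack [-140.8   65.    94.2] shift [ 0.0769  0.0025 -0.0018] turn [-0.002  -0.001   0.0004]
```

Call:
servo_tool(plan=[[[0.04,0,0],[0,0,0]],[[0.075,0,0],[0,0,0]],[[0.085,0,0],[0,0,0]],[[0.097,0,0],[0,0,0]],[[0.11,0,0],[0,0,0]],[[0.122,0,0],[0,0,0]],[[0.135,0,0],[0,0,0]],[[0.147,0,0],[0,0,0]]])

```text
t: 11.3
tool_pos: [0.5439, -0.1098, 0.0957]
orientation: [0.644, 0.765, 0.0, -0.0]
ft_force: [0.2, -0.3, -0.1]
width: -0.0003
finger_force: 0.0
```

```bash
cat > look.py <<'E'
from fit import *
import sys
def look(n,L,w,ctr,name=None):
    s=state();print("t",round(s["t"],2),"rack",torack(s["tool_pos"]),"ft",s["ft_force"].round(1))
    for c in("scene","top"):
        im=snapshot(c)
        if name: cv2.imwrite(f"pics/{name}_{c}.png",im)
        for r in spot_point(c,n+"_top")[:4]+spot_point(c,n)[:4]:
            for z in (.06,.12,.16): 
                k=torack(ray(c,r["xy"],z,P[c]))
                if abs(k[1]-ctr)<30 and -150<k[0]<140: print(c,round(r["score"],2),np.round(r["xy"]),k)
E
python3 - <<'E'
from look import *
look("platter",.14,.095,64,"p1")
im=cv2.imread("pics/p1_scene.png")[180:360,190:400];cv2.imwrite("pics/p1c.png",cv2.resize(im,None,fx=3,fy=3,interpolation=cv2.INTER_CUBIC))
E
```

```text
t 11.3 rack [-81.9  64.   95.7] ft [ 0.2 -0.3 -0.1]
scene 0.78 [248. 267.] [-41.5  84.2  60. ]
scene 0.78 [248. 267.] [-64.3  56.1 120. ]
scene 0.78 [248. 267.] [-79.5  37.3 160. ]
scene 0.85 [290. 235.] [55.7 64.8 60. ]
scene 0.85 [290. 235.] [ 25.1  38.2 120. ]
top 0.88 [373. 261.] [-66.3  60.5  60. ]
top 0.88 [373. 261.] [-59.3  66.4 120. ]
top 0.88 [373. 261.] [-54.6  70.3 160. ]
top 0.97 [300. 271.] [66.9 59.  60. ]
top 0.97 [300. 271.] [ 66.6  65.  120. ]
top 0.97 [300. 271.] [ 66.5  68.9 160. ]
```

View pics/p1c.png

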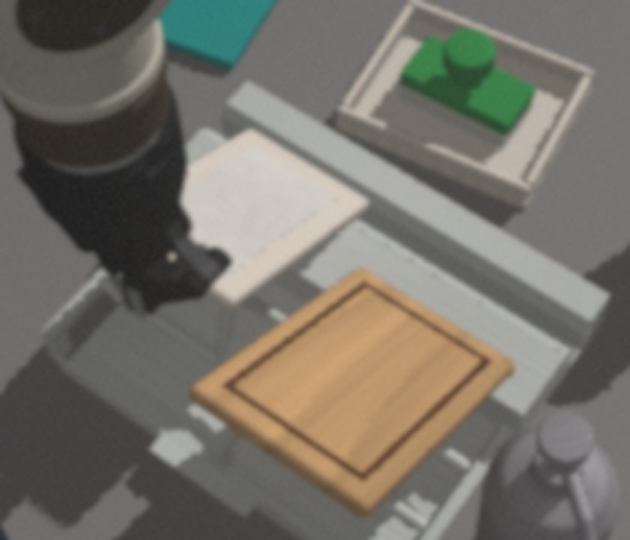

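The scene crop shows the platter's foot caught in the slot (crop ~(300,165)) and its top edge lying ahead of the finger at ~(230,300). The brush sits in the dish. Next I tip the platter up, following its top edge.

Call:
servo_tool(plan=[[[0.012,0,0],[0,0,0]],[[0.025,0,0],[0,0,0]],[[0.035,0,-0.01],[0,0,0]],[[0.048,0,-0.02],[0,0,0]],[[0.06,0,-0.03],[0,0,0]],[[0.073,0,-0.04],[0,0,0]],[[0.087,0,-0.052],[0,0,0]],[[0.102,0,-0.065],[0,0,0]]])

```text
t: 12.4
tool_pos: [0.5404, -0.0807, 0.1271]
orientation: [0.647, 0.763, -0.006, 0.011]
ft_force: [-2.1, -25.0, 16.3]
width: -0.0002
finger_force: 11.5
```

Run:
```python
from look import *
look("platter",.14,.095,64,"p2")
im=cv2.imread("pics/p2_scene.png")[180:330,190:370];cv2.imwrite("pics/p2c.png",cv2.resize(im,None,fx=3,fy=3,interpolation=cv2.INTER_CUBIC))
```

```text
t 12.4 rack [-52.6  62.6 127.1] ft [ -2.1 -25.   16.3]
scene 0.75 [254. 252.] [-36.4  66.  120. ]
scene 0.75 [254. 252.] [-53.2  46.7 160. ]
scene 0.59 [293. 232.] [64.5 63.6 60. ]
scene 0.59 [293. 232.] [ 33.3  37.  120. ]
top 0.83 [355. 262.] [-34.6  56.4  60. ]
top 0.83 [355. 262.] [-29.3  62.5 120. ]
top 0.83 [355. 262.] [-25.8  66.6 160. ]
top 0.69 [295. 274.] [75.6 61.9 60. ]
top 0.69 [295. 274.] [ 74.9  67.7 120. ]
top 0.69 [295. 274.] [ 74.5  71.6 160. ]
```

View pics/p2c.png

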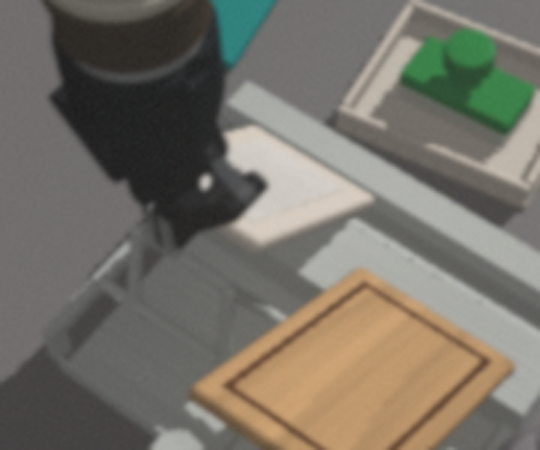

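Run:
```python
from look import *
s=state();T=Rn.from_quat(s["orientation"])
for d in(0,-.02,-.04): 
    X=s["tool_pos"]+T.apply([0,0,d]);print("tcp",d,[np.round((proj(c,X)-o)*3) for c,o in(("scene",(190,180)),("top",(260,140)))])
def pick(c,n):
    return [(np.array(r["pixels"]),r["bbox"],r["score"]) for r in silhouettes(c,n)]
for c,o in(("scene",(300,250)),("top",(330,265))):
    for m,b,sc in pick(c,"platter"): print(c,b,round(sc,2))
# corners of foot/top under hypotheses
for a in(35,40,45,50):
  for fx,fz in((62,45),(66,48)):
    a_=np.radians(a);tx=fx-140*np.cos(a_);tz=fz+140*np.sin(a_)
    print(a,fx,[np.round((proj("scene",rk(x,y,z),P["scene"])-[190,180])*3) for x,y,z in((fx,16,fz),(fx,111,fz),(tx,111,tz),(tx,16,tz))],np.round([tx,tz]))
im=snapshot("wrist");cv2.imwrite("pics/w4.png",im)
```

```text
tcp 0 [array([186., 227.]), array([315., 358.])]
tcp -0.02 [array([182., 207.]), array([318., 355.])]
tcp -0.04 [array([177., 186.]), array([321., 350.])]
scene [55.3, 279.9, 145.5, 335.0] 0.98
scene [255.8, 220.5, 313.4, 263.9] 0.95
scene [257.2, 142.7, 298.9, 202.4] 0.7
scene [300.6, 177.5, 384.1, 250.3] 0.37
top [211.1, 339.9, 299.1, 417.4] 0.74
top [447.6, 318.7, 522.7, 411.1] 0.73
top [295.7, 235.0, 348.8, 296.9] 0.57
35 62 [array([369., 210.]), array([248., 136.]), array([109., 191.]), array([243., 278.])] [-53. 125.]
35 66 [array([373., 203.]), array([251., 129.]), array([113., 183.]), array([247., 270.])] [-49. 128.]
40 62 [array([369., 210.]), array([248., 136.]), array([115., 172.]), array([250., 259.])] [-45. 135.]
40 66 [array([373., 203.]), array([251., 129.]), array([119., 164.]), array([254., 251.])] [-41. 138.]
45 62 [array([369., 210.]), array([248., 136.]), array([123., 153.]), array([259., 239.])] [-37. 144.]
45 66 [array([373., 203.]), array([251., 129.]), array([127., 145.]), array([263., 231.])] [-33. 147.]
50 62 [array([369., 210.]), array([248., 136.]), array([132., 133.]), array([268., 219.])] [-28. 152.]
50 66 [array([373., 203.]), array([251., 129.]), array([136., 125.]), array([272., 211.])] [-24. 155.]
```

View pics/w4.png

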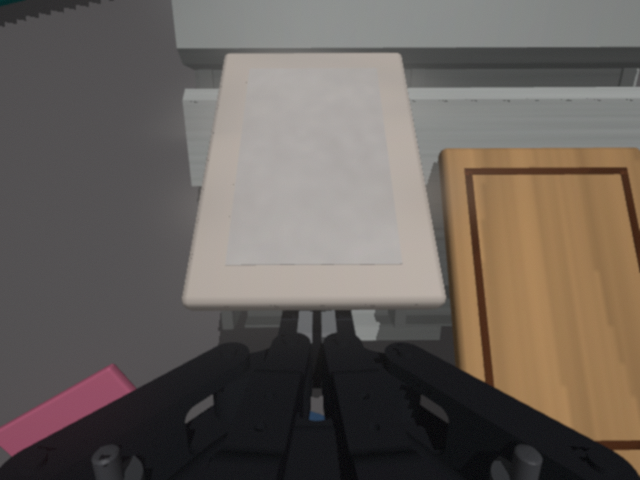

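The wrist view shows the closed fingers behind and below the platter's top edge (320,305), with the foot in the slot (315,60). Contact is good, so I keep tipping with more lift.

Call:
servo_tool(plan=[[[0,0,-0.015],[0,0,0]],[[0.005,0,-0.03],[0,0,0]],[[0.015,0,-0.042],[0,0,0]],[[0.03,0,-0.05],[0,0,0]],[[0.045,0,-0.06],[0,0,0]],[[0.06,0,-0.068],[0,0,0]],[[0.075,0,-0.075],[0,0,0]],[[0.075,0,-0.075],[0,0,0]]])

```text
t: 13.65
tool_pos: [0.5317, -0.0393, 0.1519]
orientation: [0.643, 0.766, 0.0, -0.0]
ft_force: [-0.1, -0.8, -0.2]
width: 0.0
finger_force: 0.2
```

Run:
```python
from look import *
s=state();print(s["orientation"],s["finger_force"])
look("platter",.14,.095,64,"p3")
```

```text
[ 6.43198163e-01  7.65699611e-01  2.38477017e-04 -4.14865067e-04] 0.156570427918723
t 13.65 rack [-10.3  64.1 151.9] ft [-0.1 -0.8 -0.2]
scene 0.58 [268. 219.] [ 29.7  88.1 120. ]
scene 0.58 [268. 219.] [  9.1  67.6 160. ]
scene 0.55 [289. 239.] [47.8 60.9 60. ]
scene 0.55 [289. 239.] [ 17.9  34.6 120. ]
top 0.93 [303. 275.] [61.8 66.8 60. ]
top 0.93 [303. 275.] [ 61.9  72.4 120. ]
top 0.93 [303. 275.] [ 61.9  76.1 160. ]
```

Call:
servo_tool(plan=[[[0.015,0,0],[0,0,0]],[[0.03,0,0],[0,0,0]],[[0.045,0,0],[0,0,0]],[[0.06,0,0.005],[0,0,0]],[[0.075,0,0.01],[0,0,0]],[[0.09,0,0.015],[0,0,0]],[[0.105,0,0.02],[0,0,0]],[[0.115,0,0.02],[0,0,0]]])

```text
t: 14.75
tool_pos: [0.5237, 0.0054, 0.1433]
orientation: [0.644, 0.765, -0.0, -0.0]
ft_force: [-0.1, 0.9, 0.8]
width: -0.0003
finger_force: 0.0
```

Run:
```python
from look import *
look("platter",.14,.095,64,"p4")
a=cv2.imread("pics/p4_scene.png")[170:310,210:350];b=cv2.imread("pics/p4_top.png")[190:330,260:400]
cv2.imwrite("pics/p4c.png",cv2.resize(np.hstack([a,b]),None,fx=2.8,fy=2.8,interpolation=cv2.INTER_CUBIC))
```

```text
t 14.75 rack [ 35.   64.4 143.3] ft [-0.1  0.9  0.8]
scene 0.92 [284. 206.] [ 70.   83.5 120. ]
scene 0.92 [284. 206.] [ 47.1  63.2 160. ]
scene 0.56 [291. 244.] [42.5 51.1 60. ]
```

View pics/p4c.png

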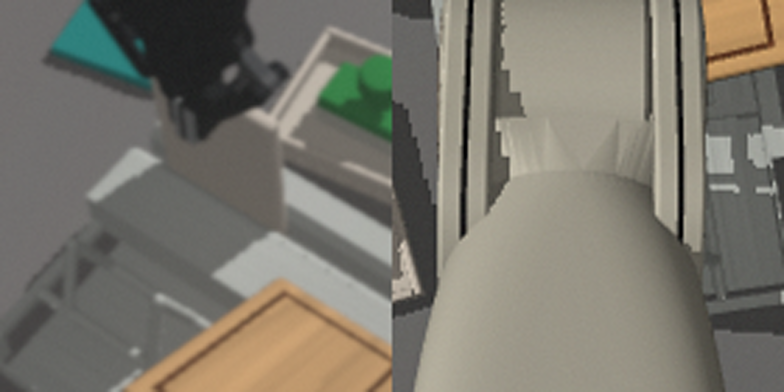

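The platter now stands nearly upright in the slot: the foot line is at crop (150-285,150-230) and the fingers are behind its top. I push a few mm more, then back off and check.

Call:
servo_tool(plan=[[[0.008,0,0],[0,0,0]],[[0.016,0,0],[0,0,0]],[[0.022,0,0],[0,0,0]],[[0.022,0,0],[0,0,0]]])

```text
t: 15.45
tool_pos: [0.5226, 0.0137, 0.1437]
orientation: [0.644, 0.765, 0.0, -0.0]
ft_force: [0.7, -0.5, -0.2]
width: 0.0002
finger_force: 0.2
```

```bash
cat > up.py <<'E'
from look import *
def up(n,L,w,lane,near):
    s=state();print("t",round(s["t"],2),"rack",torack(s["tool_pos"]),"ft",s["ft_force"].round(1))
    im=snapshot("scene");m=None
    for r in silhouettes("scene",n):
        b=r["bbox"];d=np.hypot((b[0]+b[2])/2-near[0],(b[1]+b[3])/2-near[1])
        if d<45 and (m is None or r["score"]>m["score"]): m=r
    for r in spot_point("scene",n+"_top")[:3]: print("top",round(r["score"],2),np.round(r["xy"]))
    for f,a in((28,90),(28,84),(34,90),(34,84),(40,80),(42,75)):
        print(f,a,"exp top",np.round(proj("scene",rk(60-L*np.cos(np.radians(a)),lane,f+L*np.sin(np.radians(a))),P["scene"]),1))
    if m is not None: print("bbox",np.round(m["bbox"]),m["score"])
    return im
E
python3 - <<'E'
from up import *
up("platter",140,95,64,(285,220))
E
```

```text
t 15.45 rack [ 43.4  64.  143.7] ft [ 0.7 -0.5 -0.2]
top 0.93 [ 62. 302.]
top 0.56 [291. 198.]
28 90 exp top [288.6 197.3]
28 84 exp top [283.2 203.3]
34 90 exp top [288.4 195.1]
34 84 exp top [283.  201.1]
40 80 exp top [279.2 203.2]
42 75 exp top [274.7 208.2]
bbox [265. 193. 313. 253.] 0.64
```

Call:
servo_tool(plan=[[[-0.03,0,0],[0,0,0]],[[-0.03,0,-0.07],[0,0,0]],[[-0.03,0,-0.14],[0,0,0]],[[0.01,0,-0.14],[0,0,0]],[[0.042,0,-0.14],[0,0,0]],[[0.042,0,-0.11],[0,0,0]],[[0.042,0,-0.095],[0,0,0]],[[0.042,0,-0.085],[0,0,0]]])

```text
t: 16.4
tool_pos: [0.5186, 0.0295, 0.1756]
orientation: [0.644, 0.765, -0.001, -0.001]
ft_force: [0.7, 0.2, -0.1]
width: -0.0004
finger_force: 0.0
```

Call:
servo_tool(plan=[[[0,0,0.008],[0,0,0]],[[0,0,0.016],[0,0,0]],[[0,0,0.024],[0,0,0]],[[0,0,0.03],[0,0,0]],[[0,0,0.03],[0,0,0]]])

```text
t: 16.9
tool_pos: [0.5203, 0.0297, 0.168]
orientation: [0.644, 0.765, 0.001, 0.001]
ft_force: [-3.5, -0.7, 11.1]
width: 0.0
finger_force: 5.8
```

Run:
```python
from up import *
up("platter",140,95,64,(285,220))
```

```text
t 16.9 rack [ 59.5  63.6 168. ] ft [-3.5 -0.7 11.1]
top 0.73 [ 65. 304.]
top 0.7 [289. 199.]
28 90 exp top [288.6 197.3]
28 84 exp top [283.2 203.3]
34 90 exp top [288.4 195.1]
34 84 exp top [283.  201.1]
40 80 exp top [279.2 203.2]
42 75 exp top [274.7 208.2]
bbox [265. 185. 311. 256.] 0.78
```

The fingers meet the platter's top edge at z = 0.168 m with 11 N, so its foot is fully home. Next is the board.

Call:
servo_tool(plan=[[[0,0,-0.1],[0,0,0]],[[-0.06,0,-0.13],[0,0,0]],[[-0.15,0.06,-0.13],[0,0,0]],[[-0.25,0.12,-0.13],[0,0,0]],[[-0.35,0.18,-0.13],[0,0,0]],[[-0.45,0.24,-0.13],[0,0,0]],[[-0.52,0.31,-0.13],[0,0,0]],[[-0.544,0.314,-0.13],[0,0,0]]])

```text
t: 17.85
tool_pos: [0.6829, -0.1659, 0.2142]
orientation: [0.645, 0.764, -0.0, -0.001]
ft_force: [0.4, -0.6, 0.1]
width: -0.0001
finger_force: 0.0
```

Run:
```python
from h import *
snapshot("top");snapshot("scene")
for c in("top","scene"):
    for r in spot_point(c,"board_top")[:2]: print(c,r["score"],torack(ray(c,r["xy"],.14)))
s=state();print(s["q"].round(2),s["ft_force"].round(1));go(rk(-156,-62,100))
```

```text
top 0.79 [-120.2  -57.8  140. ]
top 0.74 [-175.8 -113.1  140. ]
scene 0.95 [-125.4  -63.1  140. ]
[-0.23  0.67  0.65  1.54  0.    1.16] [-0.5 -0.1  0.5]
at rack [-157.   -61.1  217.7] shift [0.0022 0.0025 0.2942] turn [-0.0004 -0.0005  0.0005]
```

Call:
servo_tool(plan=[[[0,0,0.1],[0,0,0]],[[0,0,0.2],[0,0,0]],[[0,0,0.28],[0,0,0]],[[0,0,0.295],[0,0,0]],[[0.03,0,0.295],[0,0,0]],[[0.04,0,0.295],[0,0,0]],[[0.05,0,0.295],[0,0,0]],[[0.06,0,0.295],[0,0,0]]])

```text
t: 18.85
tool_pos: [0.6779, -0.139, 0.1022]
orientation: [0.644, 0.765, 0.001, 0.002]
ft_force: [-0.4, -1.2, -0.3]
width: 0.0004
finger_force: 0.4
```

Call:
servo_tool(plan=[[[0.012,0,0],[0,0,0]],[[0.024,0,0],[0,0,0]],[[0.036,0,0],[0,0,0]],[[0.048,0,0],[0,0,0]],[[0.06,0,0],[0,0,0]],[[0.072,0,0],[0,0,0]],[[0.08,0,0],[0,0,0]],[[0.085,0,0],[0,0,0]]])

```text
t: 19.65
tool_pos: [0.6708, -0.1053, 0.0998]
orientation: [0.644, 0.765, 0.0, -0.0]
ft_force: [0.8, -2.0, 0.2]
width: 0.0002
finger_force: 0.8
```

Run:
```python
from look import *
look("board",.165,.11,-62,"b1")
```

```text
t 19.65 rack [-99.1 -61.7  99.8] ft [ 0.8 -2.   0.2]
scene 0.89 [348. 267.] [ 60.6 -60.2  60. ]
scene 0.89 [348. 267.] [ 29.7 -77.  120. ]
scene 0.89 [348. 267.] [  9.1 -88.1 160. ]
top 0.91 [375. 185.] [-93.  -77.7  60. ]
top 0.91 [375. 185.] [-84.5 -64.3 120. ]
top 0.91 [375. 185.] [-78.9 -55.4 160. ]
top 0.92 [290. 201.] [ 67.3 -70.8  60. ]
top 0.92 [290. 201.] [ 67.  -57.8 120. ]
top 0.92 [290. 201.] [ 66.9 -49.1 160. ]
```

Call:
servo_tool(plan=[[[0.011,0,-0.018],[0,0,0]],[[0.022,0,-0.032],[0,0,0]],[[0.031,0,-0.048],[0,0,0]],[[0.041,0,-0.063],[0,0,0]],[[0.054,0,-0.078],[0,0,0]],[[0.064,0,-0.09],[0,0,0]],[[0.076,0,-0.103],[0,0,0]],[[0.086,0,-0.115],[0,0,0]]])

```text
t: 20.75
tool_pos: [0.6657, -0.074, 0.1486]
orientation: [0.645, 0.765, -0.0, 0.003]
ft_force: [-0.6, -5.0, 3.6]
width: -0.0001
finger_force: 2.4
```

Run:
```python
from look import *
look("board",.165,.11,-62,"b2")
im=snapshot("wrist");a=cv2.imread("pics/b2_scene.png")[170:360,250:420]
cv2.imwrite("pics/b2c.png",np.hstack([cv2.resize(a,(400,447)),cv2.resize(im,(400,447))]))
```

```text
t 20.75 rack [-67.4 -62.1 148.6] ft [-0.6 -5.   3.6]
scene 0.95 [349. 268.] [ 60.9 -64.1  60. ]
scene 0.95 [349. 268.] [ 30.  -80.5 120. ]
scene 0.95 [349. 268.] [  9.4 -91.4 160. ]
top 0.57 [292. 206.] [ 64.8 -62.5  60. ]
top 0.57 [292. 206.] [ 64.7 -49.9 120. ]
top 0.57 [292. 206.] [ 64.6 -41.6 160. ]
```

View pics/b2c.png

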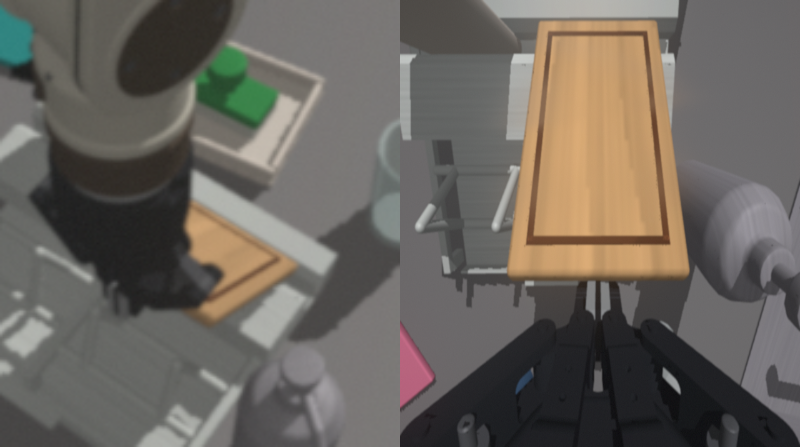

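The picture shows the fingers behind the board's top edge (wrist half ~(600,275)) and the foot in the slot. I keep tipping.

Call:
servo_tool(plan=[[[0.015,0,-0.016],[0,0,0]],[[0.028,0,-0.028],[0,0,0]],[[0.042,0,-0.038],[0,0,0]],[[0.055,0,-0.048],[0,0,0]],[[0.07,0,-0.056],[0,0,0]],[[0.085,0,-0.062],[0,0,0]],[[0.102,0,-0.066],[0,0,0]],[[0.117,0,-0.068],[0,0,0]]])

```text
t: 21.9
tool_pos: [0.6566, -0.0248, 0.1728]
orientation: [0.644, 0.765, 0.0, -0.0]
ft_force: [0.4, -0.7, 0.7]
width: -0.0002
finger_force: 0.4
```

Call:
servo_tool(plan=[[[0.015,0,0],[0,0,0]],[[0.03,0,0],[0,0,0]],[[0.045,0,0],[0,0,0]],[[0.06,0,0.005],[0,0,0]],[[0.075,0,0.01],[0,0,0]],[[0.09,0,0.015],[0,0,0]],[[0.105,0,0.02],[0,0,0]],[[0.12,0,0.02],[0,0,0]]])

```text
t: 22.7
tool_pos: [0.6483, 0.022, 0.1643]
orientation: [0.644, 0.765, -0.0, -0.0]
ft_force: [-0.2, 0.4, -0.7]
width: 0.0002
finger_force: 0.0
```

Run:
```python
from up import *
up("board",165,110,-62,(340,240))
```

```text
t 22.7 rack [ 30.2 -61.3 164.3] ft [-0.2  0.4 -0.7]
top 0.54 [300. 435.]
28 90 exp top [352.8 224.7]
28 84 exp top [346.5 232.6]
34 90 exp top [353.  222.5]
34 84 exp top [346.7 230.4]
40 80 exp top [342.7 233.8]
42 75 exp top [337.4 240.6]
bbox [321. 212. 382. 291.] 0.57
```

Push the last millimetres to upright (TCP x ≈ 44).

Call:
servo_tool(plan=[[[0.012,0,0],[0,0,0]],[[0.022,0,0],[0,0,0]],[[0.03,0,0],[0,0,0]],[[0.034,0,0],[0,0,0]],[[0.034,0,0],[0,0,0]]])

```text
t: 23.35
tool_pos: [0.6464, 0.0351, 0.1649]
orientation: [0.644, 0.765, -0.0, 0.0]
ft_force: [0.2, -0.5, 0.2]
width: -0.0
finger_force: 0.0
```

Call:
servo_tool(plan=[[[-0.04,0,0],[0,0,0]],[[-0.04,0,-0.08],[0,0,0]],[[-0.04,0,-0.16],[0,0,0]],[[-0.04,0,-0.16],[0,0,0]]])

```text
t: 23.75
tool_pos: [0.6519, 0.0175, 0.2347]
orientation: [0.644, 0.765, 0.003, 0.004]
ft_force: [0.9, 0.7, 1.2]
width: -0.0001
finger_force: 0.0
```

Run:
```python
from up import *
im=up("board",165,110,-62,(345,250))
cv2.imwrite("pics/b3.png",cv2.resize(im[160:320,230:430],None,fx=3,fy=3,interpolation=cv2.INTER_CUBIC))
go(rk(60,-62,203))
```

```text
t 23.75 rack [ 25.1 -64.1 234.7] ft [0.9 0.7 1.2]
top 0.74 [350. 224.]
28 90 exp top [352.8 224.7]
28 84 exp top [346.5 232.6]
34 90 exp top [353.  222.5]
34 84 exp top [346.7 230.4]
40 80 exp top [342.7 233.8]
42 75 exp top [337.4 240.6]
bbox [324. 207. 383. 291.] 0.66
at rack [ 26.1 -61.4 228.5] shift [0.0846 0.0015 0.0638] turn [-0.0002  0.0002 -0.0002]
```

View pics/b3.png

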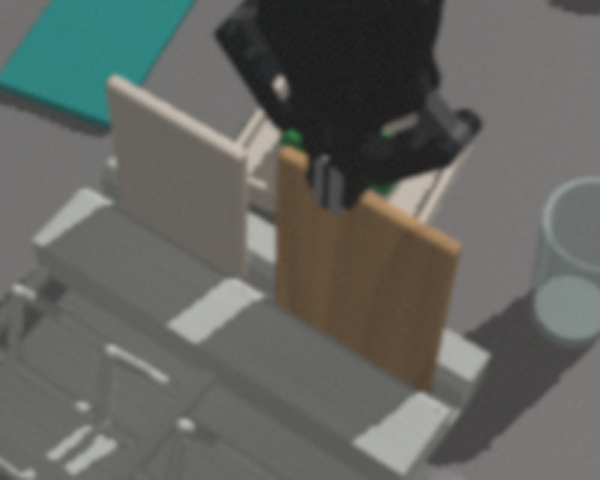

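Both slabs stand upright in the slot: the platter's top edge is at crop (180,115) and the board's at (370,200). I press the board down to make sure it is home.

Call:
servo_tool(plan=[[[0.05,0,0],[0,0,0]],[[0.085,0,0],[0,0,0]],[[0.085,0,0.03],[0,0,0]],[[0.085,0,0.06],[0,0,0]],[[0.085,0,0.072],[0,0,0]],[[0.085,0,0.084],[0,0,0]],[[0.085,0,0.096],[0,0,0]],[[0.085,0,0.1],[0,0,0]]])

```text
t: 24.7
tool_pos: [0.644, 0.0519, 0.1932]
orientation: [0.644, 0.765, 0.002, 0.002]
ft_force: [-7.0, -1.6, 19.8]
width: 0.0
finger_force: 10.2
```

Call:
servo_tool(plan=[[[0,0,-0.06],[0,0,0]],[[0,0,-0.14],[0,0,0]],[[-0.1,0,-0.2],[0,0,0]],[[-0.2,-0.1,-0.2],[0,0,0]],[[-0.3,-0.2,-0.2],[0,0,0]],[[-0.4,-0.3,-0.2],[0,0,0]],[[-0.5,-0.4,-0.2],[0,0,0]],[[-0.5,-0.4,-0.2],[0,0,0]]])

```text
t: 25.5
tool_pos: [0.5175, -0.175, 0.2693]
orientation: [0.645, 0.764, -0.0, 0.0]
ft_force: [0.9, 0.4, -0.1]
width: 0.0
finger_force: 0.0
```

Run:
```python
from up import *
a=up("board",165,110,-62,(345,250));up("platter",140,95,64,(285,220))
b=snapshot("top")
for n in("brush_knob","dish"):
    for c,z in(("top",.058 if n!="dish" else 0),("scene",.058 if n!="dish" else 0)):
        for r in spot_point(c,n)[:1]: print(n,c,ray(c,r["xy"],z))
cv2.imwrite("pics/end.png",cv2.resize(np.hstack([a[120:420,160:460],b[110:410,200:500]]),None,fx=1.33,fy=1.33))
```

```text
t 25.5 rack [-141.7  101.2  269.3] ft [ 0.9  0.4 -0.1]
top 0.91 [352. 225.]
28 90 exp top [352.8 224.7]
28 84 exp top [346.5 232.6]
34 90 exp top [353.  222.5]
34 84 exp top [346.7 230.4]
40 80 exp top [342.7 233.8]
42 75 exp top [337.4 240.6]
bbox [323. 211. 382. 289.] 0.94
t 25.65 rack [-140.6   99.5  269.4] ft [0.6 1.1 0.3]
top 0.86 [276. 150.]
top 0.67 [285. 200.]
top 0.58 [ 66. 301.]
28 90 exp top [288.6 197.3]
28 84 exp top [283.2 203.3]
34 90 exp top [288.4 195.1]
34 84 exp top [283.  201.1]
40 80 exp top [279.2 203.2]
42 75 exp top [274.7 208.2]
bbox [261. 186. 312. 254.] 0.72
brush_knob top [0.53619928 0.15956048 0.058     ]
brush_knob scene [0.53748582 0.16097027 0.058     ]
dish top [0.52902636 0.16594226 0.        ]
dish scene [0.7071236  0.18844862 0.        ]
```

View pics/end.png

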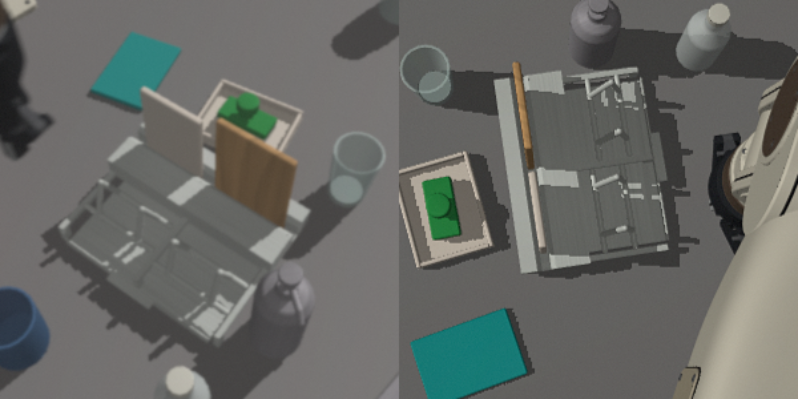

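Final view: both slabs stand in the slot (scene half ~(172,130) and (255,170)), the brush is in the dish at (247,115), the bystanders are where they were, and the arm is clear.

```bash
python3 -c "
from cell import *
print(finish_job())"
```

```text
the job is handed in; nothing more can be done
None
```

The job is handed in, with no verdict returned: the brush is on its bristles in the dish, and the platter and board are upright and pressed fully home in the slot (top edges at 0.168 m and 0.193 m, as expected).

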